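# Sweep the stray caps and stoppers into the bench tray

### The job

Take the red pusher by its white handle and sweep the two blue bottle caps and the two brown stoppers through the open front of the aluminium tray, so that all four lie wholly inside it; touch them only with the pusher, never with the gripper. Then stand the pusher upright on the middle of its yellow-edged pad, lined up with the pad as it was found, and let go. Leave the beaker, the amber vial and the timer where they are.

Things in the scene. Friction and masses are not known exactly. Their poses are not given: they have to be found in the camera images.
- tray: Low pale aluminium tray, fixed: 150 mm deep (x), 188 wide (y), side and back walls 33 mm high, 4 thick, blue tab at the rear. Origin: centre of underside. Front (x = -75 mm) open, y = -90 to +90; pieces slide in toward +x. Floor 2 mm thick, with a ramp up from bench level at x = -75 to the floor at x = -55. Back wall's inner face x = +71..
- tray_mouth (a point): Middle of the tray's open front edge, on the bench (tray x = -75 mm, y = 0, z = 0); axes as the tray's, +x into the tray.
- pad: Parking pad of the pusher, fixed: black rubber with a yellow edge, 80 mm (its x) by 150 mm (its y), 3 mm thick. Origin: centre of its underside.
- pusher: Red hand pusher on the pad, 110 to 225 g. Origin: centre of its block's underside. Block 24 mm thick (x = -12 to +12), 110 wide (y), 32 high. Front face x = +12 pushes; at both its ends a wing, 5 thick, 28 high, juts to x = +28, with 100 mm between. White handle up from the middle. Held upright 4 mm above the bench it sweeps pieces up the ramp and in, clear of the tray's floor.
- pusher_grip (a point): Point to grip on the pusher's handle, 68 mm above the pusher's underside, straight above its origin; axes as the pusher's. Handle 20 mm thick (x; close across this), 60 wide (y), flat faces from 37 to 94 mm above the underside.
- cap_a: Blue bottle cap, 28 mm across, 14 mm high, 14 g, loose on the bench. Origin: centre of its underside. It starts with the other three pieces, at random among four places, 60 to 160 mm in front of the tray's opening.
- cap_b: Second blue bottle cap, as cap_a.
- stopper_a: Brown stopper, standing, 28 mm across, 26 mm high, 14 g, loose. Origin: centre of its underside. Pushed below its top it slides upright; knocked over it rolls.
- stopper_b: Second brown stopper, as stopper_a.
- glass_beaker: Clear beaker, 57 mm across, 69 mm high, loose, beside the tray; bystander. Origin: centre of its underside.
- amber_vial: Amber vial with a red cap, 33 mm across, 80 mm high, loose, beside the swept area; bystander. Origin: centre of its underside.
- bench_timer: White bench timer, 45 x 60 mm, 18 mm high, loose, on the near side of the swept area; bystander. Origin: centre of its underside.
There are look-alikes about, which are no part of the job. Leave any black or pink look-alike of the cap_b alone.

How it is judged:
By the outcome, as a careful person would: the job done as asked, in the order asked, and still so for the second after the job is handed in, with the robot touching nothing.
It also fails if it takes over 61 s, if anything falls off the work surface, if the arm or the gripper's body presses on something with over 40 N, if the wrist force passes 120 N, or if a joint passes its speed limit or range.

### The arm

A 6-joint arm with a two-finger parallel gripper is mounted at the origin on a cart in front of the work surface, level with it; the furniture and walls round the work are solid. World frame = base frame: x ahead of the robot, y to its left, z up, the work surface at z = 0. Lengths are in m, angles in rad, forces in N, time in s.
With the tool pointing down it reaches from about 0.225 to 0.875 m from the base axis. Payload 3.4 kg.
Tool frame: the origin (TCP) lies between the finger pads; the fingertips stand 8 mm ahead of it and the grasp point (between the pads) lies 11 mm behind it; z points along the fingers, y is the line along which they close (so a half turn about z gives the same grasp; the last joint's range is limited). The gripper opens to 85 mm and grips with 20 to 120 N. Pads are 22 mm wide; open, the fingers measure 114 mm over their backs; the gripper's body (76 mm by 85 mm) begins 54 mm behind the grasp point. The pads swing forward as they close: fully open they stand 13 mm farther back than shut.
Start: joints at [1.203, 0.276, 1.505, -0, 1.361, -0.121], TCP at [0.14, 0.558, 0.239] pointing down, gripper open.
Joint ranges: [-2.89, 2.89], [-0.75, 2.08], [0.22, 2.7], [-1.18, 4.32], [0.11, 2.71], [-2.7, 2.7]. Speed limits (rad/s): [2.57, 2.57, 3.14, 3.14, 3.14, 3.14].

### API

Orientations are given as a unit quaternion [w, x, y, z].
In Python, from rig import manip gives the robot as it stands.
- The arm moves only by the tool move_arm, never from a script. Its argument "deltas" is a list that holds one entry, the list of rows, each a list of 5 numbers: the shift along the tool's x, y, z normalised to -1 to 1, where 1 is 80 cm, then the turn about the tool's z normalised to -1 to 1, where 1 is 120 degrees, then the closure, from -1 (fully open) to 1 (shut). In form: [[[tx, ty, tz, twist, grip], ...]]. A call has 1 to 12 rows; each row is the pose to reach, as a shift and turn from the pose commanded when the call began, along the tool's axes at that moment; what a row does not reach only later rows make up. A row lasts 1/10 s, in which the tool goes at most 50 mm and 8.59 degrees, less where a joint would pass 70% of its speed; a pose out of reach is approached as far as the arm can. A call with a number of a shift or a turn outside -1 to 1 is refused whole. A call with a gripper value outside its range is refused whole. The fingers move at their own pace and stop on an object; "squeeze" is the grip in N (left out, the last holds). Time passes only in rows, so rows that repeat a pose let the fingers close. It gives the time, the measured TCP pose, the force, the opening and the grip force at its end, in the units of the state.
- manip.get_state(): the state, without advancing time (a new reading comes with each control period).
- manip.get_image(name): name is "side" or "top" or "wrist"; returns the picture (420x560x3 uint8, red, green, blue); there is no depth.
- manip.camera_params(name): a dict with "fx", "fy", "cx", "cy" (pixels), "R" (3x3) and "t" (3): a world point X has camera coordinates R X + t; the wrist camera has in their place "tool_from_camera" (4x4, takes a point from camera to tool coordinates, whose origin is the TCP and whose axes are the flange's). Camera axes: x right, y down, z forward; pixel columns grow to the right and rows downward; lengths in m; the calibration is good to about 2 mm. A picture is of the moment at which its call begins: read the wrist's pose just before it. camera_params takes no time and is no camera call.
- manip.sign_off(): hands the job in; it is judged then, once.
The state is a dict: "clock": time; "qpos": joint angles; "qd": joint speeds; "effort": joint torques, N m; "position": TCP position; "ee_rot": TCP orientation; "contact_force": force on the tool from outside, world axes, zero at the start; "moment": the same for the moment, N m; "width": finger opening in m; "gripper_force": force on a finger pad.
Only numpy, scipy, OpenCV 4.12 (cv2) and the standard library are available. Lean on these libraries where they do the work, as an engineer would, in place of code of your own. Each camera call takes 0.05 s, during which the arm holds its last target. There are 200 camera calls.

## Working session

There is one attempt and no reset: what is moved stays moved. The work goes in short steps, Python scripts to look and compute and a tool call to move; the robot and the scene stay as the last step left them, time stands still between calls to the robot, and variables do not carry over. Pictures are saved under pics/ and viewed, at most 12 in all, crops included, and the job is handed in when it is done.

Besides the shell and the picture viewer there is one more tool, called after ">>>" as name(argument=value, ...), one argument or row to a line, values as JSON. move_arm: Moves the arm, as the interface text tells. Scaled input: -1 to 1 covers 80 cm each way for a shift and 120 degrees each way for a turn. Its arguments: {"type":"object","properties":{"deltas":{"type":"array","items":{"type":"array","items":{"type":"array","items":{"type":"number","minimum":-1,"maximum":1}}}},"squeeze":{"type":"number"}},"required":["deltas"]}

```bash
mkdir -p pics; ls
cat > h.py <<'E'
import numpy as np, cv2
from rig import manip
from scipy.spatial.transform import Rotation as Rn
def shot(n,f):
    s=manip.get_state(); im=manip.get_image(n); cv2.imwrite(f,cv2.cvtColor(im,cv2.COLOR_RGB2BGR)); return s,im
def cam(n,s):
    p=manip.camera_params(n); K=np.array([[p['fx'],0,p['cx']],[0,p['fy'],p['cy']],[0,0,1]])
    if 'R' in p: R=np.array(p['R']);t=np.array(p['t']); return K,R.T,-R.T@t
    T=np.array(p['tool_from_camera']); q=s['ee_rot']; W=Rn.from_quat([q[1],q[2],q[3],q[0]]).as_matrix()
    return K,W@T[:3,:3],W@T[:3,3]+np.array(s['position'])
def ray(c,uv,z):
    K,R,o=c; d=R@np.linalg.solve(K,[uv[0],uv[1],1]); return o+d*(z-o[2])/d[2]
E
python3 - <<'E'
from h import *
s,a=shot('top','pics/top0.png'); s2,b=shot('side','pics/side0.png')
print(s); 
for n in('top','side'): print(n,cam(n,s))
E
```

```text
pics
{'clock': 0.0, 'qpos': array([ 1.20301849e+00,  2.76592949e-01,  1.50615233e+00,  3.73909845e-05,
        1.36073801e+00, -1.21002889e-01]), 'qd': array([ 4.03239906e-05, -1.64649505e-04, -5.26523589e-04, -1.60597413e-03,
       -1.51675884e-03, -7.42064797e-04]), 'effort': array([ 1.98696442e-03, -4.16767430e+01, -2.45810258e+01,  2.65678746e-04,
        1.09798802e-02,  3.20701486e-05]), 'position': array([0.14025981, 0.55707834, 0.23843325]), 'ee_rot': array([-2.46471843e-04,  1.23078456e-01,  9.92396493e-01, -9.12806514e-04]), 'contact_force': array([ 0.52374778, -0.20240119, -0.81777008]), 'moment': array([-0.07498522,  0.02401635,  0.01236867]), 'gripper_force': 0.0, 'width': 0.08533283896140237}
top (array([[464.35573131,   0.        , 283.46697376],
       [  0.        , 464.35573131, 207.7058082 ],
       [  0.        ,   0.        ,   1.        ]]), array([[-0.02252302, -0.9798403 ,  0.19850868],
       [-0.99952379,  0.02625891,  0.01620705],
       [-0.02109294, -0.19804912, -0.97996512]]), array([0.37146272, 0.08883617, 1.00917325]))
side (array([[434.20845335,   0.        , 282.33875216],
       [  0.        , 434.20845335, 211.13855331],
       [  0.        ,   0.        ,   1.        ]]), array([[-0.94201732, -0.15890894,  0.29555255],
       [-0.33513581,  0.49002271, -0.8047122 ],
       [-0.0169515 , -0.85710308, -0.51486596]]), array([0.30684741, 0.84551598, 0.54406713]))
```

View pics/top0.png

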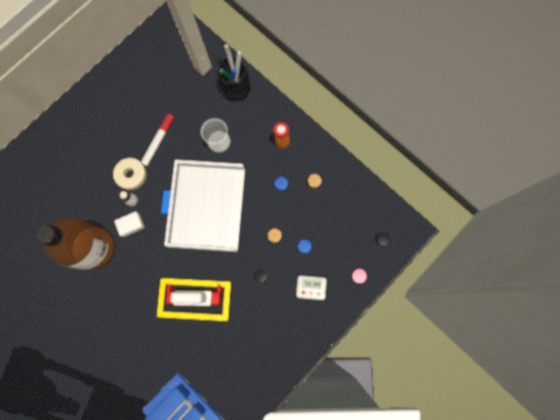

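View pics/side0.png

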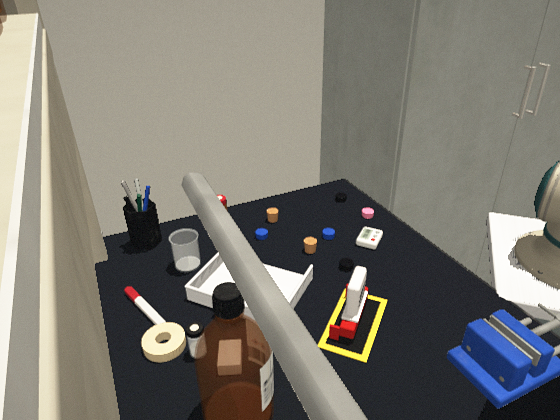

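The top view shows the tray opening to image right (world -y), with blue caps near (281,183) and (304,246), and stoppers near (315,180) and (275,236). The pad is at (195,299), the timer at (311,288) and the vial at (282,135). The black cap (261,275) and the black and pink caps at the right are look-alikes.

```bash
cat > m.py <<'E'
from h import *
a=cv2.cvtColor(cv2.imread('pics/top0.png'),cv2.COLOR_BGR2RGB); c=cam('top',None)
hsv=cv2.cvtColor(a,cv2.COLOR_RGB2HSV)
def blobs(m,z,name,box,amin=30):
    M=np.zeros_like(m);x0,y0,x1,y1=box;M[y0:y1,x0:x1]=m[y0:y1,x0:x1]
    for k in cv2.findContours(M,cv2.RETR_EXTERNAL,cv2.CHAIN_APPROX_NONE)[0]:
        if cv2.contourArea(k)<amin: continue
        r=cv2.minAreaRect(k); uv=r[0]; P=[ray(c,q,z)[:2].round(4) for q in cv2.boxPoints(r)]
        L=[np.linalg.norm(P[i]-P[i-1]).round(4) for i in (1,2)]
        e=[P[i]-P[i-1] for i in(1,2)]; ang=[np.degrees(np.arctan2(v[1],v[0])).round(1) for v in e]
        print(name,'uv',np.round(uv,1),'xyz',ray(c,uv,z)[:2].round(4),'L',L,'ang',ang)
inr=lambda lo,hi:cv2.inRange(hsv,lo,hi)
W=(255,155,400,310)
blobs(inr((105,120,60),(125,255,255)),.010,'cap',W)
blobs(inr((8,80,90),(22,255,255)),.022,'stop',W)
blobs(inr((22,150,120),(35,255,255)),.003,'pad',(140,260,250,340))
blobs(inr((0,0,110),(179,60,255)),.033,'tray',(150,150,255,260),500)
blobs(inr((0,0,110),(179,70,255)),.018,'timer',W,300)
blobs(inr((0,120,60),(6,255,255)),.032,'red',(140,260,250,340))
blobs(inr((0,0,130),(179,60,255)),.094,'handle',(140,260,250,340))
blobs(inr((170,120,60),(179,255,255))|inr((0,120,60),(8,255,255)),.08,'vial',(255,110,310,155))
blobs(inr((0,0,0),(179,255,6)),.014,'blk',(240,260,280,290))
E
python3 m.py; python3 -c "
import cv2;a=cv2.imread('pics/top0.png');cv2.imwrite('pics/crop0.png',cv2.resize(a[110:330,140:400],None,fx=2.7,fy=2.7,interpolation=cv2.INTER_CUBIC))"
```

```text
cap uv [304. 246.] xyz [0.4884 0.063 ] L [np.float64(0.0302), np.float64(0.0303)] ang [np.float64(-91.5), np.float64(178.1)]
cap uv [280.8 183.3] xyz [0.6294 0.1101] L [np.float64(0.0303), np.float64(0.0321)] ang [np.float64(-45.5), np.float64(-137.4)]
stop uv [274. 235.] xyz [0.5123 0.1268] L [np.float64(0.0301), np.float64(0.0303)] ang [np.float64(-91.3), np.float64(178.9)]
stop uv [314.  180.5] xyz [0.6305 0.0369] L [np.float64(0.0307), np.float64(0.034)] ang [np.float64(-91.5), np.float64(177.8)]
pad uv [193.5 299.1] xyz [0.3814 0.302 ] L [np.float64(0.0848), np.float64(0.1563)] ang [np.float64(-1.6), np.float64(-94.5)]
tray uv [204.5 205. ] xyz [0.5797 0.275 ] L [np.float64(0.199), np.float64(0.1655)] ang [np.float64(-3.5), np.float64(-97.0)]
timer uv [311.  287.5] xyz [0.3997 0.0513] L [np.float64(0.0492), np.float64(0.0638)] ang [np.float64(-6.4), np.float64(-96.1)]
red uv [216. 296.] xyz [0.3864 0.2491] L [np.float64(0.0209), np.float64(0.0366)] ang [np.float64(-91.4), np.float64(-179.8)]
red uv [168.9 294.6] xyz [0.3914 0.3474] L [np.float64(0.0389), np.float64(0.0143)] ang [np.float64(-6.8), np.float64(-99.3)]
handle uv [191.  297.5] xyz [0.3837 0.2877] L [np.float64(0.0783), np.float64(0.0286)] ang [np.float64(-91.3), np.float64(-179.6)]
vial uv [281. 130.] xyz [0.7273 0.1056] L [np.float64(0.0339), np.float64(0.0357)] ang [np.float64(-91.9), np.float64(178.6)]
```

View pics/crop0.png

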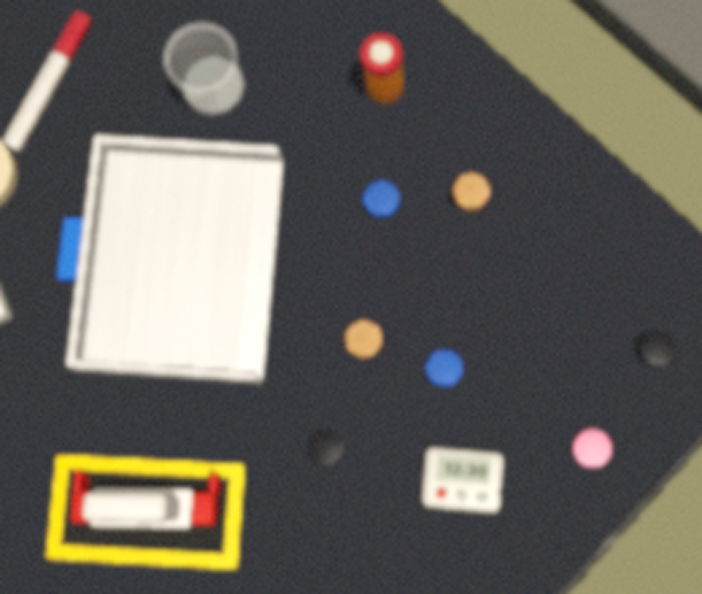

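```bash
cat > g.py <<'E'
from h import *
c=cam('top',None); f=lambda p,z: ray(c,(140+p[0]/2.7-.3,110+p[1]/2.7-.3),z)[:2]
pad=np.array([f(p,.003) for p in((57,455),(245,463),(238,570),(46,558))])
print('pad',pad.mean(0).round(4),[np.linalg.norm(pad[i]-pad[i-1]).round(4) for i in range(4)],
 'yaw of long edges vs +y',[np.degrees(np.arctan2(-(v:=pad[i]-pad[j])[0],v[1])).round(1) for i,j in((0,1),(3,2))],'short edges vs +x',[np.degrees(np.arctan2((v:=pad[i]-pad[j])[1],v[0])).round(1) for i,j in((0,3),(1,2))])
tr=np.array([f(p,.033) for p in((95,135),(282,147),(263,378),(67,366))])
for i in range(4): v=tr[i]-tr[i-1]; print('tray edge',i,np.linalg.norm(v).round(4),np.degrees(np.arctan2(v[1],v[0])).round(1))
ctr=tr.mean(0);print('tray c',ctr.round(4))
xs=(tr[0]-tr[1])+(tr[3]-tr[2]);a=np.arctan2(xs[1],xs[0]);ys=(tr[0]-tr[3])+(tr[1]-tr[2]);b=np.arctan2(ys[1],ys[0])
print('x ax',np.degrees(a),'y from',np.degrees(b))   # tray +y = x+90deg
th=(a+b+np.pi/2*1)/2 ; th=a if abs(((a-(b+np.pi/2)+np.pi)%(2*np.pi))-np.pi)>.3 else (a+b+np.pi/2)/2
print('th',np.degrees(th))
R=np.array([[np.cos(th),-np.sin(th)],[np.sin(th),np.cos(th)]])
for n,p in dict(capB=(.4884,.063),capA=(.6294,.1101),stA=(.5123,.1268),stB=(.6305,.0369),timer=(.3997,.0513),vial=(.727,.1056),blk=ray(c,(261.5,275.5),.01)[:2],pink=ray(c,(359.5,276),.01)[:2],pad=pad.mean(0)).items(): print(n,np.round(p,3),'tray',(R.T@(np.array(p)-ctr)).round(4))
# pusher: red wings tops z=.031, block ends
for n,p,z in(('wingL',(80,473),.031),('wingR',(215,473),.031),('blkL bot front',(72,523),.02),('blkR',(216,527),.02)): print(n,f(p,z).round(4))
E
python3 g.py
```

```text
pad [0.3816 0.3012] [np.float64(0.0803), np.float64(0.1509), np.float64(0.0828), np.float64(0.1519)] yaw of long edges vs +y [np.float64(-3.7), np.float64(-4.7)] short edges vs +x [np.float64(-4.5), np.float64(-3.8)]
tray edge 0 0.1896 -5.3
tray edge 1 0.1534 -95.5
tray edge 2 0.1881 175.1
tray edge 3 0.1549 85.1
tray c [0.5821 0.2737]
x ax 84.81128065178538 y from -5.093093227196539
th 84.85909371229442
capB [0.488 0.063] tray [-0.2182  0.0744]
capA [0.629 0.11 ] tray [-0.1587 -0.0618]
stA [0.512 0.127] tray [-0.1525  0.0564]
stB [0.63  0.037] tray [-0.2315 -0.0694]
timer [0.4   0.051] tray [-0.2378  0.1617]
vial [0.727 0.106] tray [-0.1544 -0.1594]
blk [0.427 0.156] tray [-0.1315  0.1434]
pink [ 0.422 -0.053] tray [-0.3396  0.1307]
pad [0.382 0.301] tray [0.0095 0.2021]
wingL [0.4114 0.3473]
wingR [0.409  0.2425]
blkL bot front [0.3737 0.3554]
blkR [0.3681 0.2432]
```

>>> move_arm(
  deltas=[
    [[-0.0927,-0.0592,0.0,0.167,-1],[-0.1854,-0.1184,0.0,0.333,-1],[-0.278,-0.1775,0.0,0.5,-1],[-0.3708,-0.2367,0.0,0.66,-1],[-0.3708,-0.2367,0.0,0.66,-1],[-0.3708,-0.2367,0.0,0.66,-1],[-0.3708,-0.2367,0.0,0.66,-1],[-0.3708,-0.2367,0.0,0.66,-1],[-0.3708,-0.2367,0.0,0.66,-1],[-0.3708,-0.2367,0.0,0.66,-1],[-0.3708,-0.2367,0.0,0.66,-1],[-0.3708,-0.2367,0.0,0.66,-1]],
  ],
)

```text
clock: 1.3
position: [0.3817, 0.3014, 0.2391]
ee_rot: [-0.0, 0.727, 0.687, -0.0]
contact_force: [0.9, -0.7, -1.2]
width: 0.0852
gripper_force: 0.0
```

Run:
```python
from h import *
s,a=shot('wrist','pics/w1.png'); print(s['position'],s['ee_rot'],s['qpos'])
```

```text
[0.38169734 0.30141861 0.23905034] [-8.11329899e-05  7.27111995e-01  6.86518808e-01 -2.57149966e-04] [5.25205297e-01 1.42279677e-01 1.68331113e+00 4.12722745e-05
 1.31653966e+00 5.82610229e-01]
```

View pics/w1.png

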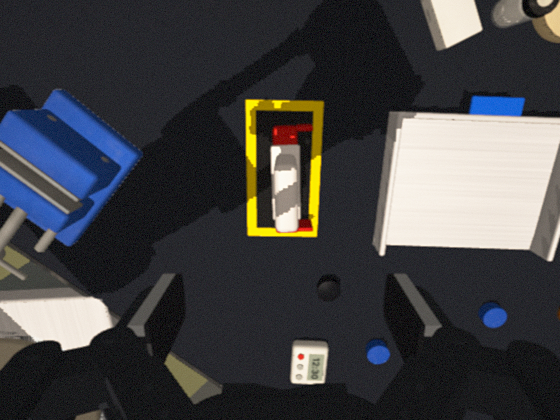

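The wrist view has the pad at about (285,168), the pusher on it with wings to image right, and the handle at (286,188). I'll measure both closer.

```bash
cat > w.py <<'E'
from h import *
import sys
def measure(a,s):
    c=cam('wrist',s); hsv=cv2.cvtColor(a,cv2.COLOR_RGB2HSV); inr=lambda lo,hi:cv2.inRange(hsv,lo,hi)
    m=inr((22,130,60),(35,255,255)); m[:, :200]=0; m[250:]=0;m[:,380:]=0
    def rect(m,z,n):
        k=np.vstack([k for k in cv2.findContours(m,cv2.RETR_EXTERNAL,cv2.CHAIN_APPROX_NONE)[0] if cv2.contourArea(k)>25])[:,0]
        P=np.array([ray(c,q,z)[:2] for q in k],np.float32)*1000
        r=cv2.minAreaRect(P); print(n,np.round(r[0],1),np.round(r[1],1),round(r[2],1)); return k
    k=rect(m,.003,'pad'); x,y,w,h=cv2.boundingRect(k)
    box=np.zeros_like(m);box[y+6:y+h-4,x+8:x+w-4]=255
    red=(inr((0,120,40),(7,255,255))|inr((173,120,40),(179,255,255)))&box
    for z in(.035,.019): rect(red,z,'red z%.3f'%z)
    wh=inr((0,0,110),(179,60,255))&box
    for z in (.097,.07): rect(wh,z,'white z%.3f'%z)
    print('cam',c[2].round(3),'axis',c[1][:,2].round(2),'redbox',cv2.boundingRect(red),'whbox',cv2.boundingRect(wh),'pad',(x,y,w,h))
if __name__=='__main__':
    s=manip.get_state(); a=cv2.cvtColor(cv2.imread(sys.argv[1]),cv2.COLOR_BGR2RGB); measure(a,s)
    cv2.imwrite('pics/wc.png',cv2.resize(cv2.imread(sys.argv[1])[90:250,230:340],None,fx=3.7,fy=3.7,interpolation=cv2.INTER_CUBIC))
E
python3 w.py pics/w1.png
```

```text
pad [380.  303.8] [151.6  82.4] 85.6
red z0.035 [389.2 302.1] [110.4  37.9] 88.1
red z0.019 [389.4 298.4] [115.6  39.6] 88.1
white z0.097 [382.7 308.4] [73.3 23.8] 88.0
white z0.070 [382.4 301.4] [80.5 26.1] 88.0
cam [0.386 0.381 0.374] axis [-0.02 -0.31 -0.95] redbox (272, 123, 40, 109) whbox (270, 145, 31, 87) pad (245, 99, 79, 139)
```

View pics/wc.png

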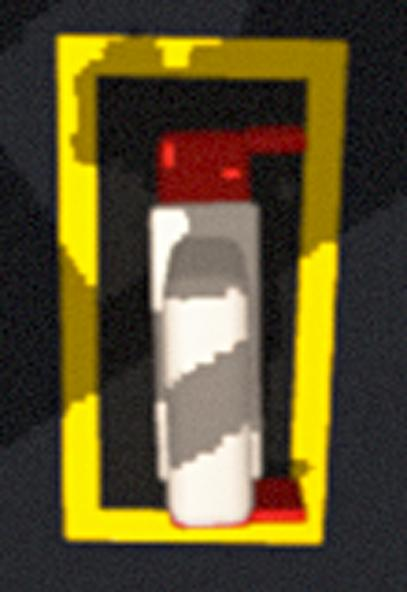

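The pusher stands at the pad's centre, about (0.381, 0.302), with yaw about -2 to -4°. The tool is already aligned with it at -3.3°, so I'll descend and grip.

>>> move_arm(
  deltas=[
    [[0,0,0.06,0,-1],[0,0,0.12,0,-1],[0,0,0.17,0,-1],[0,0,0.2,0,-1],[0,0,0.2238,0,-1],[0,0,0.2238,0,-1],[0,0,0.2238,0,1],[0,0,0.2238,0,1],[0,0,0.2238,0,1],[0,0,0.2238,0,1],[0,0,0.2238,0,1],[0,0,0.2238,0,1]],
  ],
  squeeze=60,
)

```text
clock: 2.55
position: [0.3824, 0.3018, 0.0612]
ee_rot: [0.0, 0.727, 0.686, 0.001]
contact_force: [-0.6, -0.3, 6.2]
width: 0.0194
gripper_force: 58.7
```

Run:
```python
from h import *
s=manip.get_state(); print(s)
```

```text
{'clock': 2.55, 'qpos': array([5.25183113e-01, 3.19531994e-01, 1.94936410e+00, 9.71327709e-05,
       8.70898775e-01, 5.83386051e-01]), 'qd': array([ 0.00118597,  0.00012937, -0.00095873,  0.00083573,  0.00363117,
        0.00226116]), 'effort': array([ 7.56635709e-03, -3.43985939e+01, -1.61990798e+01, -2.07842299e-03,
       -2.75986958e-01,  2.02775892e-02]), 'position': array([0.38241581, 0.30183674, 0.06118887]), 'ee_rot': array([1.69713422e-04, 7.27403471e-01, 6.86209429e-01, 8.83508912e-04]), 'contact_force': array([-0.64206649, -0.26271945,  6.20114394]), 'moment': array([-0.08904004,  0.16845087,  0.00405858]), 'gripper_force': 58.74550759792328, 'width': 0.019353676595552382}
```

```bash
cat > t.py <<'E'
from h import *
ctr=np.array([.5821,.2737]);th=np.radians(84.86);R=np.array([[np.cos(th),-np.sin(th)],[np.sin(th),np.cos(th)]])
def go(wps,goalyaw=84.86,world=False):
    s=manip.get_state();q=s['ee_rot'];W=Rn.from_quat([q[1],q[2],q[3],q[0]]).as_matrix();p=np.array(s['position'])
    yaw=np.degrees(np.arctan2(W[1,1],W[0,1])); print('pos',p.round(4),'yaw',yaw.round(2),'twist',round((yaw-goalyaw)/120,4),'tray',(R.T@(p[:2]-ctr)).round(4),'F',s['contact_force'].round(1),s['width'].round(4))
    for x,y,z in wps:
        w=np.array([x,y]) if world else ctr+R@[x,y]
        print((x,y,z),'->',(W.T@(np.r_[w,z]-p)/.8).round(4))
E
python3 -c "
from t import *
go([(-.287,-.055,.165)])"
```

```text
Traceback (most recent call last):
  File "t.py", line 5, in go
    yaw=np.degrees(np.arctan2(W[1,1],W[0,1])); print('pos',p.round(4),'yaw',yaw.round(2),'twist',round((yaw-goalyaw)/120,4),'tray',(R.T@(p[:2]-ctr)).round(4),'F',s['contact_force'].round(1),s['width'].round(4))
                                                                                                                                                                                              ^^^^^^^^^^^^^^^^
AttributeError: 'float' object has no attribute 'round'
```

```bash
sed -i "s/s\['width'\].round(4)/round(s['width'],4)/" t.py; python3 -c "
from t import *
go([(-.287,-.055,.165)])"
```

```text
pos [0.3824 0.3018 0.0612] yaw -3.34 twist -0.735 tray [0.0101 0.2014] F [-0.6 -0.3  6.2] 0.0194
(-0.287, -0.055, 0.165) -> [-0.3812  0.3089 -0.1297]
```

>>> move_arm(
  deltas=[
    [[0,0,-0.03,0,1],[0,0,-0.08,0,1],[0,0,-0.13,0,1],[-0.045,0.0365,-0.13,-0.07,1],[-0.09,0.073,-0.13,-0.14,1],[-0.135,0.1095,-0.13,-0.21,1],[-0.18,0.146,-0.13,-0.28,1],[-0.225,0.1825,-0.13,-0.35,1],[-0.27,0.219,-0.13,-0.42,1],[-0.315,0.2555,-0.13,-0.49,1],[-0.36,0.292,-0.13,-0.56,1],[-0.381,0.309,-0.13,-0.63,1]],
  ],
)

```text
clock: 3.75
position: [0.6132, -0.0213, 0.1635]
ee_rot: [0.001, 0.179, 0.984, -0.001]
contact_force: [-0.6, 0.7, -1.5]
width: 0.0192
gripper_force: 58.8
```

```bash
python3 -c "
from t import *
go([(-.287,-.055,.08)])"
```

```text
pos [ 0.6132 -0.0213  0.1635] yaw 69.38 twist -0.129 tray [-0.291  -0.0574] F [-0.6  0.7 -1.5] 0.0192
(-0.287, -0.055, 0.08) -> [0.0044 0.0042 0.1044]
```

>>> move_arm(
  deltas=[
    [[0.0044,0.003,0.02,-0.065,1],[0.0044,0.003,0.06,-0.129,1],[0.0044,0.003,0.095,-0.129,1],[0.0044,0.003,0.105,-0.129,1],[0.0044,0.003,0.105,-0.129,1]],
  ],
)

```text
clock: 4.25
position: [0.6072, -0.0135, 0.0787]
ee_rot: [-0.002, 0.047, 0.999, 0.0]
contact_force: [0.3, -0.8, -2.4]
width: 0.0194
gripper_force: 58.7
```

Run:
```python
from t import *
s,a=shot('side','pics/s2.png'); s,b=shot('top','pics/top2.png')
K=np.hstack([cv2.resize(a[160:300,180:400],None,fx=1.8,fy=1.8),cv2.resize(b[110:250,190:410],None,fx=1.8,fy=1.8)])
cv2.imwrite('pics/c2.png',cv2.cvtColor(K,cv2.COLOR_RGB2BGR))
go([(-.287,-.055,.0625)])
```

```text
pos [ 0.6093 -0.0137  0.0812] yaw 84.67 twist -0.0016 tray [-0.2838 -0.0529] F [ 0.5  0.4 -2.2] 0.0194
(-0.287, -0.055, 0.0625) -> [-0.0027 -0.004   0.0233]
```

View pics/c2.png

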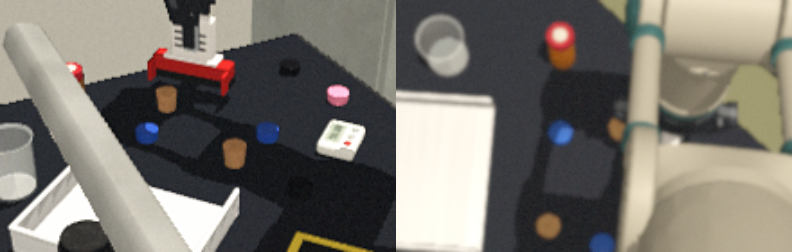

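>>> move_arm(
  deltas=[
    [[-0.0026,-0.004,0.015,0,1],[-0.0026,-0.004,0.0235,0,1],[-0.0026,-0.004,0.0235,0,1],[-0.0026,0.014,0.0235,0,1],[-0.0026,0.026,0.0235,0,1],[-0.0026,0.0348,0.0235,0,1],[0.01,0.0348,0.0235,0,1],[0.03,0.0348,0.0235,0,1],[0.05,0.0348,0.0235,0,1],[0.0625,0.0348,0.0235,0,1],[0.0686,0.0348,0.0235,0,1],[0.0686,0.0348,0.0235,0,1]],
  ],
)

```text
clock: 5.55
position: [0.5558, 0.0192, 0.0617]
ee_rot: [0.0, 0.046, 0.999, 0.0]
contact_force: [1.9, 0.8, -1.9]
width: 0.0192
gripper_force: 58.8
```

Run:
```python
from t import *
s,a=shot('side','pics/s3.png')
K=cv2.resize(a[160:300,180:400],None,fx=3,fy=3,interpolation=cv2.INTER_CUBIC)
cv2.imwrite('pics/c3.png',cv2.cvtColor(K,cv2.COLOR_RGB2BGR))
go([(-.256,-.031,.0625),(-.012,-.031,.0625)])
```

```text
pos [0.5567 0.0191 0.0617] yaw 84.67 twist -0.0015 tray [-0.2559  0.0025] F [-0.4  0.5 -2.4] 0.0194
(-0.256, -0.031, 0.0625) -> [-0.0418 -0.     -0.0009]
(-0.012, -0.031, 0.0625) -> [-0.0408  0.305  -0.0009]
```

View pics/c3.png

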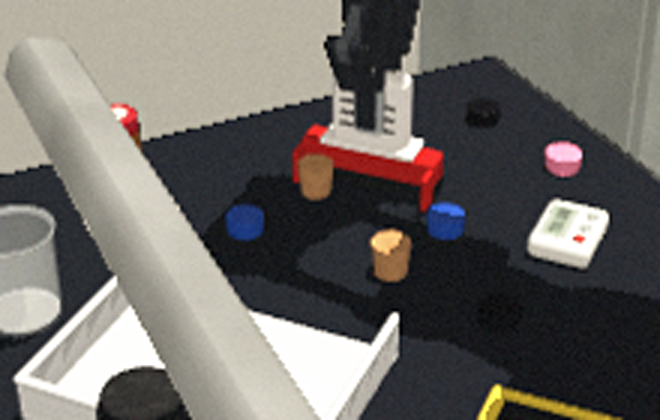

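>>> move_arm(
  deltas=[
    [[-0.02,0,-0.0009,0,1],[-0.0415,0,-0.0009,0,1],[-0.0415,0.005,-0.0009,0,1],[-0.0415,0.02,-0.0009,0,1],[-0.0415,0.04,-0.0009,0,1],[-0.0415,0.06,-0.0009,0,1],[-0.0415,0.08,-0.0009,0,1],[-0.0415,0.1,-0.0009,0,1],[-0.041,0.12,-0.0009,0,1],[-0.041,0.14,-0.0009,0,1],[-0.041,0.15,-0.0009,0,1],[-0.041,0.15,-0.0009,0,1]],
  ],
)

```text
clock: 6.8
position: [0.6003, 0.137, 0.0622]
ee_rot: [0.0, 0.046, 0.999, 0.0]
contact_force: [0.2, 0.2, -1.4]
width: 0.0197
gripper_force: 58.7
```

Run:
```python
from t import *
s,a=shot('side','pics/s4.png')
K=cv2.resize(a[160:300,180:400],None,fx=3,fy=3,interpolation=cv2.INTER_CUBIC)
cv2.imwrite('pics/c4.png',cv2.cvtColor(K,cv2.COLOR_RGB2BGR))
go([(-.012,-.031,.0625)])
```

```text
pos [0.6002 0.1361 0.0621] yaw 84.74 twist -0.001 tray [-0.1354 -0.0303] F [ 0.6 -0.5 -2.3] 0.0195
(-0.012, -0.031, 0.0625) -> [-0.0005  0.1543 -0.0005]
```

View pics/c4.png

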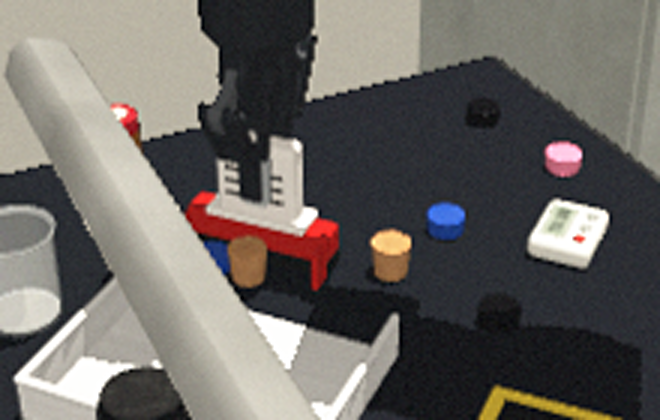

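>>> move_arm(
  deltas=[
    [[-0.0005,0.01,-0.0005,0,1],[-0.0005,0.028,-0.0005,0,1],[-0.0005,0.048,-0.0005,0,1],[-0.0005,0.068,-0.0005,0,1],[-0.0005,0.088,-0.0005,0,1],[-0.0005,0.108,-0.0005,0,1],[-0.0005,0.128,-0.0005,0,1],[-0.0005,0.144,-0.0005,0,1],[-0.0005,0.154,-0.0005,0,1],[-0.0005,0.154,-0.0005,0,1],[-0.0005,0.14,-0.0005,0,1],[-0.0005,0.13,-0.02,0,1]],
  ],
)

```text
clock: 8.05
position: [0.6091, 0.2391, 0.0765]
ee_rot: [-0.001, 0.046, 0.999, -0.001]
contact_force: [-3.2, 0.6, -3.2]
width: 0.0191
gripper_force: 83.7
```

Run:
```python
from t import *
go([(-.275,.062,.14),(-.275,.062,.0625)])
```

```text
pos [0.6091 0.2391 0.0765] yaw 84.75 twist -0.0009 tray [-0.0321 -0.03  ] F [-3.2  0.6 -3.2] 0.0191
(-0.275, 0.062, 0.14) -> [ 0.1146 -0.304  -0.0786]
(-0.275, 0.062, 0.0625) -> [ 0.1143 -0.3038  0.0182]
```

>>> move_arm(
  deltas=[
    [[0,0,-0.04,0,1],[0,0,-0.08,0,1],[0.02,-0.04,-0.08,0,1],[0.035,-0.09,-0.08,0,1],[0.052,-0.14,-0.08,0,1],[0.07,-0.19,-0.08,0,1],[0.088,-0.24,-0.08,0,1],[0.106,-0.29,-0.08,0,1],[0.106,-0.304,-0.08,0,1],[0.106,-0.304,-0.05,0,1],[0.106,-0.304,-0.02,0,1],[0.106,-0.304,-0.02,0,1]],
  ],
)

```text
clock: 9.25
position: [0.5028, 0.0045, 0.0931]
ee_rot: [-0.001, 0.047, 0.999, 0.0]
contact_force: [-1.8, -0.5, -1.9]
width: 0.0194
gripper_force: 83.9
```

Run:
```python
from t import *
s,a=shot('side','pics/s5.png')
K=cv2.resize(a[160:340,150:400],None,fx=3,fy=3,interpolation=cv2.INTER_CUBIC)
cv2.imwrite('pics/c5.png',cv2.cvtColor(K,cv2.COLOR_RGB2BGR))
go([(-.275,.055,.0625),(-.242,.055,.0625),(-.242,-.016,.0625),(-.242,.031,.0625)])
# side-view check of cap/stopper positions
c=cam('side',s);hsv=cv2.cvtColor(a,cv2.COLOR_RGB2HSV)
for n,lo,hi,z in(('cap',(105,120,60),(125,255,255),.009),('stop',(8,80,70),(22,255,255),.013)):
    m=cv2.inRange(hsv,lo,hi);m[:190]=0;m[300:]=0;m[:,:200]=0;m[:,380:]=0
    for k in cv2.findContours(m,cv2.RETR_EXTERNAL,cv2.CHAIN_APPROX_NONE)[0]:
        if cv2.contourArea(k)>25:
            uv=cv2.minAreaRect(k)[0]; P=ray(c,uv,z)[:2]; print(n,np.round(uv,0),P.round(3),'tray',(R.T@(P-ctr)).round(3))
```

```text
pos [0.5038 0.0046 0.0944] yaw 84.65 twist -0.0017 tray [-0.2751  0.0539] F [-0.3  0.4 -1.7] 0.019
(-0.275, 0.055, 0.0625) -> [0.0014 0.0001 0.0399]
(-0.242, 0.055, 0.0625) -> [0.0015 0.0413 0.0399]
(-0.242, -0.016, 0.0625) -> [-0.0872  0.0416  0.0399]
(-0.242, 0.031, 0.0625) -> [-0.0285  0.0414  0.0399]
cap [328. 234.] [0.487 0.068] tray [-0.213  0.077]
stop [310. 244.] [0.512 0.126] tray [-0.153  0.057]
```

View pics/c5.png

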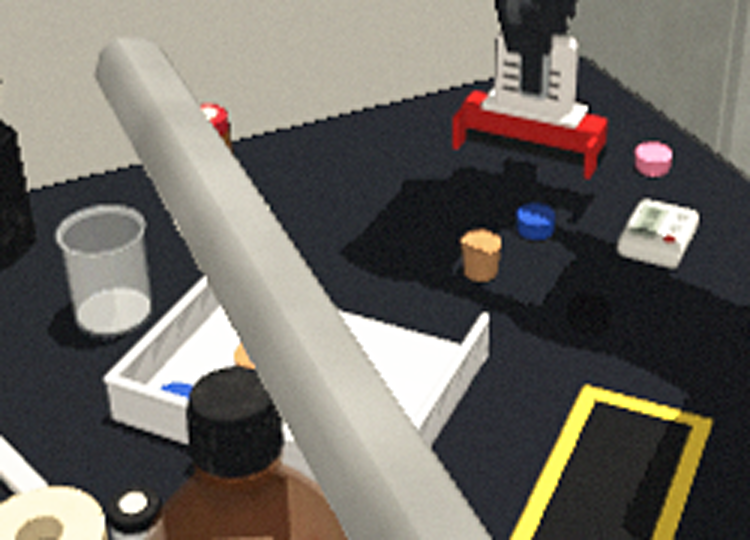

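>>> move_arm(
  deltas=[
    [[0.0014,0,0.025,0,1],[0.0014,0,0.0395,0,1],[0.0014,0,0.0395,0,1],[0.0014,0.018,0.0395,0,1],[0.0014,0.034,0.0395,0,1],[0.0014,0.0437,0.0395,0,1],[-0.01,0.0437,0.0395,0,1],[-0.03,0.0437,0.0395,0,1],[-0.05,0.0437,0.0395,0,1],[-0.07,0.0437,0.0395,0,1],[-0.0872,0.0437,0.0395,0,1],[-0.0872,0.0437,0.0395,0,1]],
  ],
)

```text
clock: 10.5
position: [0.5792, 0.0328, 0.0629]
ee_rot: [0.002, 0.046, 0.999, -0.0]
contact_force: [-0.2, 0.3, -1.4]
width: 0.0191
gripper_force: 83.9
```

```bash
cat > p.py <<'E'
from t import *
def pieces(f):
    s,a=shot('side',f); c=cam('side',s);hsv=cv2.cvtColor(a,cv2.COLOR_RGB2HSV)
    for n,lo,hi,z in(('cap',(105,120,50),(125,255,255),.009),('stop',(8,80,50),(22,255,255),.013)):
        m=cv2.inRange(hsv,lo,hi);m[:190]=0;m[300:]=0;m[:,:180]=0;m[:,380:]=0
        for k in cv2.findContours(m,cv2.RETR_EXTERNAL,cv2.CHAIN_APPROX_NONE)[0]:
            if cv2.contourArea(k)>25:
                uv=cv2.minAreaRect(k)[0]; P=ray(c,uv,z)[:2]; print(n,np.round(uv,0),'tray',(R.T@(P-ctr)).round(3))
E
python3 - <<'E'
from p import *
pieces('pics/s6.png')
go([(-.240,.031,.0625),(-.12,.031,.0625),(-.040,.031,.0625)])
E
```

```text
cap [300. 228.] tray [-0.207  0.012]
stop [310. 244.] tray [-0.154  0.058]
pos [0.5771 0.033  0.0626] yaw 84.68 twist -0.0015 tray [-0.2402 -0.0166] F [-0.9 -0.  -1.7] 0.0191
(-0.24, 0.031, 0.0625) -> [0.0595 0.     0.    ]
(-0.12, 0.031, 0.0625) -> [0.06 0.15 0.  ]
(-0.04, 0.031, 0.0625) -> [0.0603 0.25   0.    ]
```

>>> move_arm(
  deltas=[
    [[0.02,0,0,0,1],[0.045,0,0,0,1],[0.0595,0,0,0,1],[0.0595,0.008,0,0,1],[0.0595,0.025,0,0,1],[0.0595,0.045,0,0,1],[0.0595,0.065,0,0,1],[0.06,0.085,0,0,1],[0.06,0.105,0,0,1],[0.06,0.125,0,0,1],[0.06,0.14,0,0,1],[0.06,0.145,0,0,1]],
  ],
)

```text
clock: 11.75
position: [0.5391, 0.1547, 0.0625]
ee_rot: [0.0, 0.046, 0.999, 0.0]
contact_force: [-0.0, 0.1, -0.3]
width: 0.0192
gripper_force: 83.9
```

Run:
```python
from p import *
pieces('pics/s7.png')
go([(-.040,.031,.0625),(-.035,.0305,.0625)])
```

```text
cap [276. 256.] tray [-0.093  0.009]
stop [300. 260.] tray [-0.095  0.06 ]
pos [0.5391 0.1545 0.0625] yaw 84.75 twist -0.0009 tray [-0.1225  0.0322] F [ 0.8  0.5 -2. ] 0.0192
(-0.04, 0.031, 0.0625) -> [-1.300e-03  1.032e-01  1.000e-04]
(-0.035, 0.0305, 0.0625) -> [-1.900e-03  1.094e-01  1.000e-04]
```

>>> move_arm(
  deltas=[
    [[-0.0024,0.008,0,0,1],[-0.0024,0.022,0,0,1],[-0.0024,0.038,0,0,1],[-0.0024,0.056,0,0,1],[-0.0024,0.074,0,0,1],[-0.0024,0.092,0,0,1],[-0.0024,0.104,0,0,1],[-0.0024,0.109,0,0,1],[-0.0024,0.109,0,0,1],[-0.0024,0.1,0,0,1],[-0.0024,0.09,-0.03,0,1],[-0.0024,0.09,-0.08,0,1]],
  ],
)

```text
clock: 13.0
position: [0.5447, 0.2219, 0.1242]
ee_rot: [-0.004, 0.047, 0.999, -0.002]
contact_force: [1.1, 0.6, -1.2]
width: 0.0189
gripper_force: 83.8
```

Run:
```python
from t import *
go([(.381,.3025,.161),(.381,.3025,.060)],-4.2,True)
```

```text
pos [0.5447 0.2219 0.1242] yaw 84.59 twist 0.7399 tray [-0.055   0.0326] F [ 1.1  0.6 -1.2] 0.0189
(0.381, 0.3025, 0.161) -> [ 0.2136  0.0809 -0.0446]
(0.381, 0.3025, 0.06) -> [0.2126 0.0814 0.0816]
```

>>> move_arm(
  deltas=[
    [[0,0,-0.045,0.07,1],[0.04,0.014,-0.045,0.14,1],[0.08,0.03,-0.045,0.21,1],[0.12,0.046,-0.045,0.28,1],[0.16,0.062,-0.045,0.35,1],[0.2,0.077,-0.045,0.42,1],[0.2136,0.0809,-0.045,0.49,1],[0.2136,0.0809,-0.045,0.56,1],[0.2136,0.0809,-0.045,0.63,1],[0.2136,0.0809,-0.045,0.7,1],[0.2136,0.0809,-0.045,0.74,1],[0.2136,0.0809,-0.045,0.74,1]],
  ],
)

```text
clock: 14.2
position: [0.3833, 0.3038, 0.1626]
ee_rot: [0.0, 0.732, 0.681, -0.0]
contact_force: [0.7, 0.2, -1.7]
width: 0.0189
gripper_force: 83.9
```

Run:
```python
from t import *
s,a=shot('side','pics/s8.png')
s,b=shot('wrist','pics/w8.png')
s,d=shot('top','pics/t8.png')
f=lambda x:cv2.resize(x,(390,292))
cv2.imwrite('pics/c8.png',cv2.cvtColor(np.vstack([np.hstack([f(a),f(b)]),np.hstack([f(d),f(a)*0])]),cv2.COLOR_RGB2BGR))
go([(.381,.3025,.09),(.381,.3025,.0615)],-4.2,True)
```

```text
pos [0.3834 0.3043 0.1626] yaw -4.08 twist 0.001 tray [0.0127 0.2006] F [-0.8  0.1 -2.2] 0.0189
(0.381, 0.3025, 0.09) -> [-0.0025 -0.0028  0.0908]
(0.381, 0.3025, 0.0615) -> [-0.0024 -0.0028  0.1264]
```

View pics/c8.png

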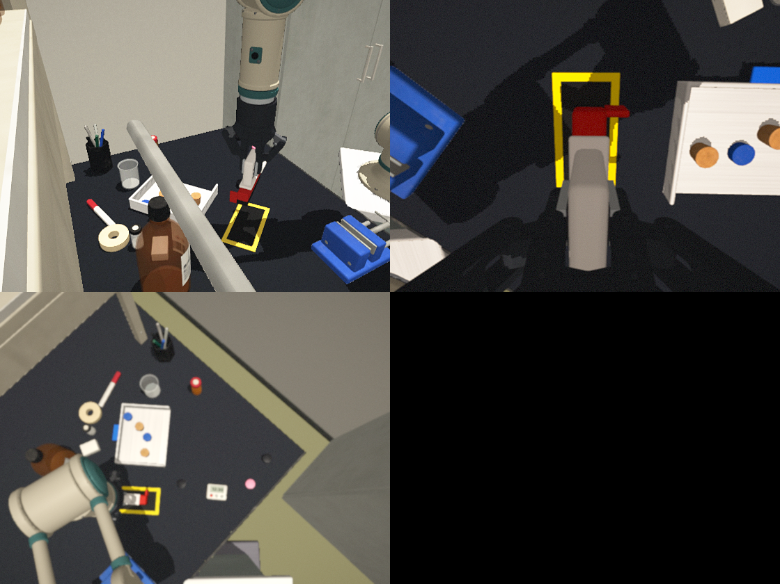

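All four pieces are inside the tray, and the bystanders have not moved. Now I'll lower the pusher onto the pad.

>>> move_arm(
  deltas=[
    [[-0.0025,-0.0028,0.04,0.001,1],[-0.0025,-0.0028,0.08,0.001,1],[-0.0025,-0.0028,0.105,0.001,1],[-0.0025,-0.0028,0.119,0.001,1],[-0.0025,-0.0028,0.119,0.001,1],[-0.0025,-0.0028,0.119,0.001,1]],
  ],
)

```text
clock: 14.95
position: [0.3817, 0.3034, 0.068]
ee_rot: [0.0, 0.733, 0.681, 0.001]
contact_force: [0.2, -0.2, -2.0]
width: 0.0192
gripper_force: 84.0
```

Run:
```python
from t import *
s,b=shot('wrist','pics/w9.png')
go([(.381,.3025,.0612)],-4.2,True)
```

```text
pos [0.382  0.3036 0.0684] yaw -4.23 twist -0.0003 tray [0.0118 0.202 ] F [-0.4  0.2 -2.1] 0.0191
(0.381, 0.3025, 0.0612) -> [-0.0015 -0.0011  0.0089]
```

>>> move_arm(
  deltas=[
    [[-0.0015,-0.0011,0.005,0,1],[-0.0015,-0.0011,0.0085,0,1],[-0.0015,-0.0011,0.0092,0,1],[-0.0015,-0.0011,0.0092,0,1]],
  ],
  squeeze=30,
)

```text
clock: 15.4
position: [0.3805, 0.302, 0.0616]
ee_rot: [0.0, 0.733, 0.681, 0.001]
contact_force: [-1.0, -2.6, 9.2]
width: 0.0191
gripper_force: 85.5
```

Run:
```python
from t import *
go([(.381,.3025,.0612)],-4.2,True)
```

```text
pos [0.3805 0.302  0.0616] yaw -4.23 twist -0.0003 tray [0.0102 0.2033] F [-1.  -2.6  9.2] 0.0191
(0.381, 0.3025, 0.0612) -> [0.0006 0.0006 0.0005]
```

Contact with the pad is firm at about 9 N, so I'll release and go up.

>>> move_arm(
  deltas=[
    [[0,0,-0.0005,0,0.4],[0,0,-0.0005,0,0.0],[0,0,-0.0005,0,-0.5],[0,0,-0.0005,0,-1],[0,0,-0.0005,0,-1],[0,0,-0.0005,0,-1],[0,0,-0.02,0,-1],[0,0,-0.06,0,-1],[0,0,-0.11,0,-1],[0,0,-0.17,0,-1],[0,0,-0.222,0,-1],[0,0,-0.222,0,-1]],
  ],
)

```text
clock: 16.6
position: [0.3832, 0.3039, 0.2437]
ee_rot: [0.001, 0.733, 0.68, 0.006]
contact_force: [0.2, 0.2, 1.1]
width: 0.0854
gripper_force: 0.0
```

```bash
python3 - <<'E'
from t import *
s,b=shot('wrist','pics/w10.png'); s1,a=shot('side','pics/s10.png'); s,d=shot('top','pics/t10.png')
f=lambda x:cv2.resize(x,(395,296))
cv2.imwrite('pics/c10.png',cv2.cvtColor(np.vstack([np.hstack([f(a),f(b)]),np.hstack([f(d),cv2.resize(d[130:280,130:330],(395,296))])]),cv2.COLOR_RGB2BGR))
print(s['position'],s['width'],s['contact_force'])
E
python3 w.py pics/w10.png
```

```text
[0.38025439 0.30209786 0.2383494 ] 0.08527093174038596 [-0.4478493   0.02999291  0.40256741]
pad [372.8 301.3] [147.8  81. ] 85.8
red z0.035 [379.7 299. ] [108.5  38.6] 86.2
red z0.019 [379.4 295.2] [113.7  40.4] 86.2
white z0.097 [374.7 306.1] [71.7 23.4] 86.4
white z0.070 [373.7 298.8] [78.7 25.7] 86.4
cam [0.385 0.381 0.372] axis [-0.02 -0.31 -0.95] redbox (265, 128, 41, 107) whbox (264, 150, 30, 85) pad (240, 104, 78, 135)
```

View pics/c10.png

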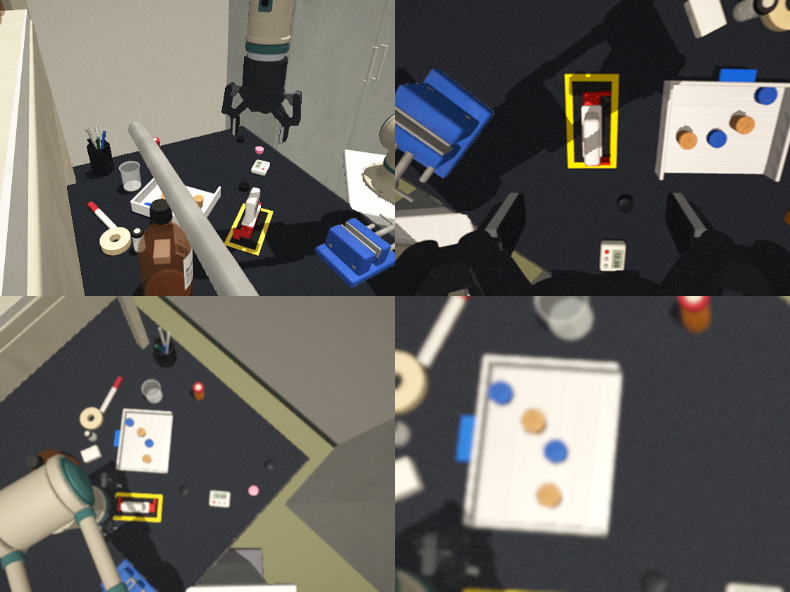

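The pusher is upright within about 2 mm of the pad centre and 0.5° of its line, and all four pieces are well inside the tray. Handing in.

```bash
python3 -c "
from rig import manip
print(manip.sign_off())"
```

```text
the job is handed in; nothing more can be done
None
```

The job is handed in: both caps and both stoppers lie inside the tray, and the pusher stands released on its pad, about 2 mm off centre and 0.5° off line, with the beaker, vial and timer where they were (about 17 s used).

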